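# Transfer four sample tubes to the analyser rack in reverse order

## Task

Move the four capped sample tubes from the yellow rack to the white rack in reverse order, one per cell: each rack has a black tab at one end, and the tube nearest the tab in the yellow rack must end up farthest from the tab in the white rack, the second becomes the second to last, and so on. Leave every tube standing upright on the floor of its cell, released and at rest.

Things in the scene. Friction and masses are not known exactly. Their poses are not given: they have to be found in the camera images.
- tube_red_mid (a point): Tube with the red cap: the point on its axis half-way up (57.5 mm above its flat foot). Rigid closed self-standing sample tube, 115 mm tall: frosted round body, 30 mm diameter, up to 94 mm, then a red screw cap, 35 mm diameter. About 45 g. z points to the cap. At the start it stands loosely in one cell of the yellow rack.
- tube_blue_mid (a point): Tube with the blue cap: the point on its axis half-way up (57.5 mm above its flat foot). Rigid closed self-standing sample tube, 115 mm tall: frosted round body, 30 mm diameter, up to 94 mm, then a blue screw cap, 35 mm diameter. About 45 g. z points to the cap. At the start it stands loosely in one cell of the yellow rack.
- tube_green_mid (a point): Tube with the green cap: the point on its axis half-way up (57.5 mm above its flat foot). Rigid closed self-standing sample tube, 115 mm tall: frosted round body, 30 mm diameter, up to 94 mm, then a green screw cap, 35 mm diameter. About 45 g. z points to the cap. At the start it stands loosely in one cell of the yellow rack.
- tube_white_mid (a point): Tube with the white cap: the point on its axis half-way up (57.5 mm above its flat foot). Rigid closed self-standing sample tube, 115 mm tall: frosted round body, 30 mm diameter, up to 94 mm, then a white screw cap, 35 mm diameter. About 45 g. z points to the cap. At the start it stands loosely in one cell of the yellow rack.
- yellow_rack: Yellow rack holding the tubes at the start, one per cell: 204 mm long (y), 54 wide (x), 32 high, bench-fixed. Origin: centre of its underside. y axis: along the row, towards the end with the flat black tab (28 mm long, at rim height). Four cells 46 mm square inside, walls 4, centres at y = +75, +25, -25, -75 mm, floor 4 mm and rim 32 mm above the bench. Grip tubes across the row (along x).
- white_rack: White rack, its cells empty at the start: 204 mm long (y), 54 wide (x), 32 high, bench-fixed. Origin: centre of its underside. y axis: along the row, towards the end with the flat black tab (28 mm long, at rim height). Four cells 46 mm square inside, walls 4, centres at y = +75, +25, -25, -75 mm, floor 4 mm and rim 32 mm above the bench. Same shape as the yellow one.
- tag_red: Pair of red tags (each 40 x 16 mm, 6 thick, top 32 mm above the bench) fixed to both long sides of the yellow rack at the cell where the red-capped tube stands at the start. They stay there, showing which cell that tube came from. Origin: centre of that cell at its floor, 4 mm above the bench.
- tag_blue: Pair of blue tags (each 40 x 16 mm, 6 thick, top 32 mm above the bench) fixed to both long sides of the yellow rack at the cell where the blue-capped tube stands at the start. They stay there, showing which cell that tube came from. Origin: centre of that cell at its floor, 4 mm above the bench.
- tag_green: Pair of green tags (each 40 x 16 mm, 6 thick, top 32 mm above the bench) fixed to both long sides of the yellow rack at the cell where the green-capped tube stands at the start. They stay there, showing which cell that tube came from. Origin: centre of that cell at its floor, 4 mm above the bench.
- tag_white: Pair of white tags (each 40 x 16 mm, 6 thick, top 32 mm above the bench) fixed to both long sides of the yellow rack at the cell where the white-capped tube stands at the start. They stay there, showing which cell that tube came from. Origin: centre of that cell at its floor, 4 mm above the bench.
There are look-alikes about, which are no part of the job. Leave any pink or red look-alike of the white_rack alone.

How it is judged:
By the outcome, as a careful person would: the job done as asked, in the order asked, and still so for the second after the job is handed in, with the robot touching nothing.
It also fails if it takes over 112 s, if anything falls off the work surface, if the arm or the gripper's body presses on something with over 40 N, if the wrist force passes 120 N, or if a joint passes its speed limit or range.

## Robot

A 7-joint arm with a two-finger parallel gripper is mounted at the origin on the work surface. World frame = base frame: x ahead of the robot, y to its left, z up, the work surface at z = 0. Lengths are in m, angles in rad, forces in N, time in s.
With the tool pointing down it reaches from about 0.4 to 0.85 m from the base axis. Payload 4.5 kg.
Tool frame: the origin (TCP) lies at the very end of the fingers, on their centre line; the grasp point (between the pads) lies 19 mm behind it; z points along the fingers, y is the direction in which the jaws open and shut (so a half turn about z gives the same grasp; the last joint's range is limited). The gripper opens to 88 mm and grips with 3 to 60 N. Pads are 18 mm wide; open, the fingers measure 123 mm over their backs; the gripper's body (75 mm by 187 mm) begins 45 mm behind the grasp point.
Start: joints at [1.261, 0.689, -0.195, 1.565, 0.157, 0.902, -0.215], TCP at [0.211, -0.588, 0.239] pointing down, gripper open.
Joint ranges: [-3.01, 3.01], [-0.46, 2.08], [-1.47, 1.51], [0.13, 2.56], [-1, 4.14], [0.04, 2.09], [-2.66, 2.66]. Speed limits (rad/s): [2.57, 2.57, 3.14, 3.14, 3.14, 3.14, 3.14].

## Interface

Orientations are given as a unit quaternion [x, y, z, w].
In Python, from station import ctrl gives the robot as it stands.
- The arm moves only by the tool jog_arm, never from a script. Its argument "commands" is a list that holds one entry, the list of rows, each a list of 7 numbers: the shift along the world's x, y, z as a fraction of full scale, then the turn, a rotation vector about the world's x, y, z as a fraction of full scale, then the gripper command: -1 is shut, 1 is fully open, values between are in proportion. In form: [[[tx, ty, tz, wx, wy, wz, jaw], ...]]. A call has 1 to 20 rows; each row shifts and turns the commanded pose from where the row before left it; what a row does not reach is not made up. Full scale, the value 1, is 0.075 m for a shift and pi/2 rad for a turn. A row lasts 1/8 s, in which the tool goes at most 62.5 mm and 10.7 degrees, less where a joint would pass 70% of its speed; a pose out of reach is approached as far as the arm can. A call with a number of a shift or a turn outside -1 to 1 is refused whole. A call with a gripper value outside its range is refused whole. The fingers move at their own pace and stop on an object; the grip force is fixed at half the most. Time passes only in rows, so rows that do not move let the fingers close. It gives the time, the measured TCP pose, the force and the opening at its end, in the units of the state.
- ctrl.read_state(): the state, without advancing time (a new reading comes with each control period).
- ctrl.camera(name): name is "scene" or "side" or "wrist"; returns a dict with "image" (400x640x3 uint8, red, green, blue), "mtx" (3x3 intrinsics, pixels), "rvec" (rotation vector, rad) and "tvec" (3), from world to camera coordinates, as OpenCV has them. Camera axes: x right, y down, z forward; pixel columns grow to the right and rows downward; lengths in m; the calibration is good to about 2 mm. A picture is of the moment at which its call begins. There is no depth.
- ctrl.close_job(): hands the job in, once; it reports no verdict.
The state is a dict: "t": time; "joint_pos": joint angles; "joint_vel": joint speeds; "joint_efforts": joint torques, N m; "eef_pos": TCP position; "ee_rot": TCP orientation; "wrist_force": force on the tool from outside, world axes, zero at the start; "moment": the same for the moment, N m; "width": opening from 0.0 (shut) to 1.0 (fully open).
Only numpy, scipy, OpenCV 4.12 (cv2) and the standard library are available. Lean on these libraries where they do the work, as an engineer would, in place of code of your own. Each camera call takes 0.05 s, during which the arm holds its last target.

## Working session

There is one attempt and no reset: what is moved stays moved. The work goes in short steps, Python scripts to look and compute and a tool call to move; the robot and the scene stay as the last step left them, time stands still between calls to the robot, and variables do not carry over. Pictures are saved under pics/ and viewed, and the job is handed in when it is done.

Besides the shell and the picture viewer there is one more tool, called after "Request:" as name(argument=value, ...) on one line, values as JSON. jog_arm: Moves the arm, as the interface text tells. Shift numbers are shares of 0.075 m and turn numbers shares of pi/2 rad, none past 1 either way. Its arguments: {"type":"object","properties":{"commands":{"type":"array"}},"required":["commands"]}

```bash
ls; mkdir -p pics; python3 - <<'E'
from station import ctrl
import cv2
s=ctrl.read_state();print(s)
for n in("scene","side","wrist"):
    c=ctrl.camera(n);cv2.imwrite(f"pics/{n}0.png",c["image"][:,:,::-1])
    print(n,c["mtx"].tolist(),c["rvec"],c["tvec"])
E
```

```text
pics
{'t': 0.0, 'joint_pos': array([ 1.26078278,  0.69002075, -0.19450035,  1.56631635,  0.1573002 ,
        0.90250387, -0.21509808]), 'joint_vel': array([-8.59653392e-05, -1.78122413e-04,  8.24147265e-04, -4.86527703e-04,
       -7.41457342e-04, -2.45603786e-04, -2.08924281e-03]), 'joint_efforts': array([-9.96727358e-04, -5.27557003e+01, -1.26683716e+00, -1.53427488e+01,
       -5.24650142e-02,  6.46251719e-03,  1.78643813e-04]), 'eef_pos': array([ 0.21041055, -0.58785312,  0.23789412]), 'ee_rot': array([ 9.85253754e-01,  1.71096981e-01, -2.27101633e-04, -9.00525300e-04]), 'wrist_force': array([0.50096655, 0.25566   , 0.24074087]), 'moment': array([ 0.03927539, -0.02597344,  0.04343371]), 'width': 1.0047491237369608}
scene [[423.6670809972035, 0.0, 313.6014756920259], [0.0, 423.6670809972035, 203.4793148856188], [0.0, 0.0, 1.0]] [ 1.15520584  2.27256047 -1.07075437] [ 0.26150895 -0.17653211  1.14885854]
side [[515.6317014061377, 0.0, 314.01165819815304], [0.0, 515.6317014061377, 198.06626044969957], [0.0, 0.0, 1.0]] [ 2.13204482 -0.26619538  0.12094074] [-0.46415981  0.11725927  1.04982909]
wrist [[277.68021541171834, 0.0, 316.36240281490456], [0.0, 277.68021541171834, 204.918362673221], [0.0, 0.0, 1.0]] [-2.34847226  1.65358395  0.26540971] [-0.62279849 -0.04306068  0.38980649]
```

View pics/scene0.png

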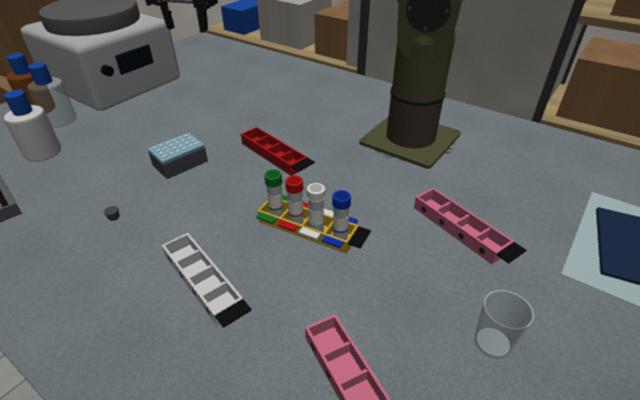

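View pics/side0.png

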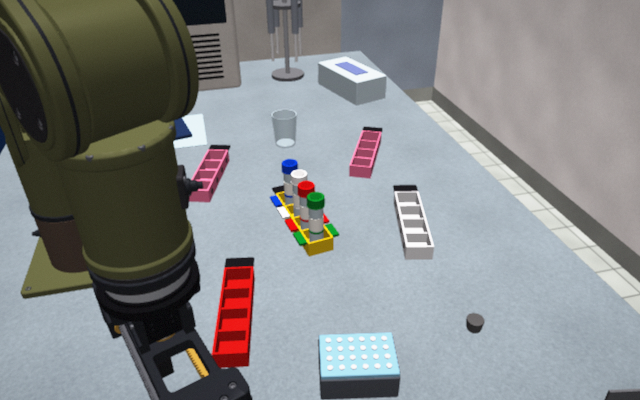

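View pics/wrist0.png

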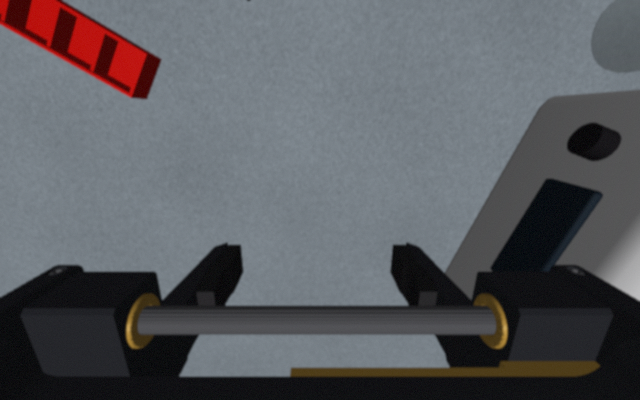

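The scene view shows these candidates:
- **White rack (the target):** at scene (205,278), with its tab at (234,312).
- **Look-alikes:** a red rack at (275,148) and pink racks at (465,225) and (345,365).
- **Yellow rack:** at (310,222), with its tab at (357,236).
- **Tube order from the tab:** blue (342,200), white (316,190), red (294,185), green (273,178).

By the description I choose the white rack. I'll check that in close crops.

```bash
python3 - <<'E'
import cv2,numpy as np
a=cv2.imread("pics/scene0.png");b=cv2.imread("pics/side0.png")
def cr(im,x,y,w,h,f): return cv2.resize(im[y:y+h,x:x+w],None,fx=f,fy=f,interpolation=cv2.INTER_CUBIC)
cv2.imwrite("pics/c1.png",np.hstack([cr(a,155,225,100,105,4),cr(a,250,160,100,105,4)]))
cv2.imwrite("pics/c1.png",cr(a,155,160,225,170,3.5))
cv2.imwrite("pics/c2.png",cr(b,260,150,185,120,4))
E
```

```text
(no output)
```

View pics/c1.png

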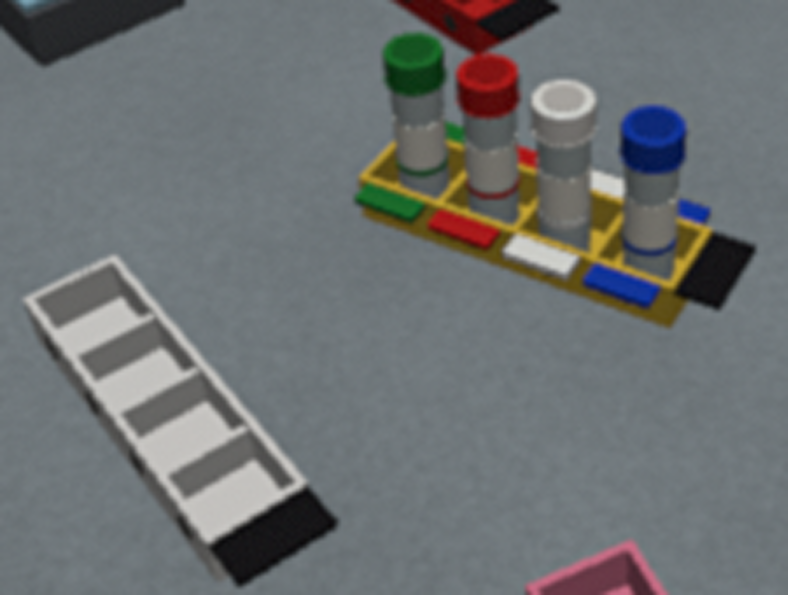

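View pics/c2.png

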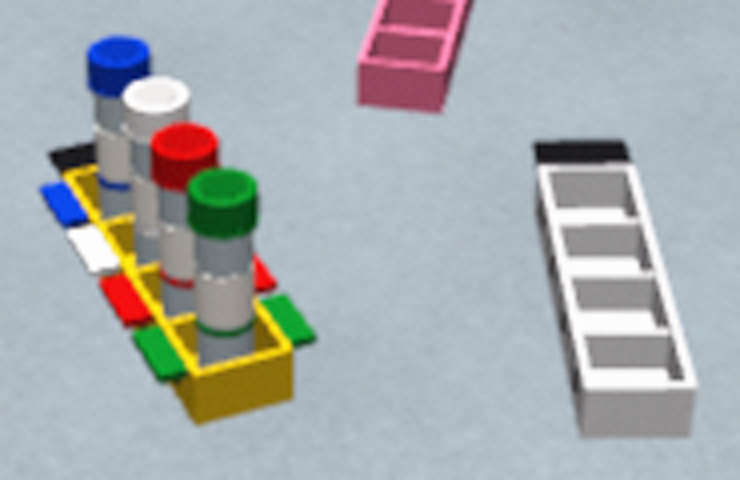

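The crops confirm the white rack. It has four empty cells and its tab is at its lower right end in the scene view. The yellow tab is at the blue end. Next I'll measure corners and cap tops.

```bash
cat > h.py <<'E'
import cv2,numpy as np
from station import ctrl
def ray(c,uv):
    R=cv2.Rodrigues(np.array(c["rvec"]))[0];t=np.array(c["tvec"]).ravel()
    d=R.T@np.linalg.inv(c["mtx"])@np.array([uv[0],uv[1],1.]);return -R.T@t,d
def on(c,uv,z):
    o,d=ray(c,uv);return (o+d*(z-o[2])/d[2])[:2]
def proj(c,p): return cv2.projectPoints(np.array(p,float).reshape(-1,3),np.array(c["rvec"]),np.array(c["tvec"]),c["mtx"],None)[0].reshape(-1,2)
E
python3 - <<'E'
from h import *
S=ctrl.camera("scene");D=ctrl.camera("side")
def pts(c,l,f,o):return [on(c,((x+.5)/f-.5+o[0],(y+.5)/f-.5+o[1]),.032) for x,y in l]
def show(n,P):
    P=np.array(P);print(n,P.round(4).tolist(),"L",np.linalg.norm(P-np.roll(P,-1,0),axis=1).round(4),"c",P.mean(0).round(4))
show("W scene",pts(S,[(27,299),(113,257),(306,482),(213,540)],3.5,(155,160)))
show("W side",pts(D,[(581,389),(694,387),(636,165),(538,166)],4,(260,150)))
show("Y scene",pts(S,[(361,181),(393,143),(710,231),(672,288)],3.5,(155,160)))
show("Y side",pts(D,[(194,375),(294,345),(64,172)],4,(260,150)))
for nm,c in(("scene",S),("side",D)):
    hsv=cv2.cvtColor(c["image"],cv2.COLOR_RGB2HSV)
    for n,lo,hi in(("blue",(105,120,60),(130,255,255)),("green",(50,100,40),(80,255,255)),("red",(0,150,80),(6,255,255))):
        m=cv2.inRange(hsv,lo,hi);k,l,st,ce=cv2.connectedComponentsWithStats(m)
        for i in range(1,k):
            if st[i,4]>60 and 200<ce[i][0]<400 and 140<ce[i][1]<250: print(nm,n,st[i],on(c,ce[i],.112).round(4))
E
```

```text
W scene [[0.671, -0.1855], [0.6218, -0.1732], [0.6712, 0.0221], [0.7203, 0.0103]] L [0.0507 0.2014 0.0504 0.202 ] c [ 0.6711 -0.0816]
W side [[0.6176, -0.1769], [0.6711, -0.1896], [0.7253, 0.0061], [0.6713, 0.0197]] L [0.055  0.203  0.0557 0.2038] c [ 0.6713 -0.0852]
Y scene [[0.4927, -0.1044], [0.4551, -0.1124], [0.4096, 0.0851], [0.4602, 0.0924]] L [0.0385 0.2027 0.0511 0.1995] c [ 0.4544 -0.0098]
Y side [[0.4378, -0.1175], [0.492, -0.1066], [0.4087, 0.0847]] L [0.0553 0.2087 0.2042] c [ 0.4462 -0.0465]
scene blue [333 190  18  20 306] [0.443  0.0658]
scene blue [322 236  21  12 136] [0.5418 0.1132]
scene green [265 170  17  17 251] [ 0.4656 -0.0793]
scene green [257 213  19  10 104] [ 0.5612 -0.0135]
scene red [241 127  66  39 737] [ 0.3794 -0.1544]
scene red [286 169  17  25 246] [ 0.4537 -0.036 ]
scene red [278 220  20  11  92] [0.555  0.0287]
side blue [282 159  16  15 189] [0.4376 0.0597]
side blue [270 195  12  12  79] [ 0.3855 -0.0699]
side green [307 192  17  18 268] [ 0.4601 -0.0899]
side green [325 224  14  13  86] [ 0.4666 -0.1896]
side green [293 232  13  13 104] [ 0.4049 -0.1989]
side red [298 181  16  17 178] [ 0.4519 -0.0378]
side red [285 219  13  13  86] [ 0.3988 -0.1562]
```

Request:
jog_arm(commands=[[[0.385, 0.385, 0, 0, 0, 0.044, 1], [0.385, 0.385, 0, 0, 0, 0.044, 1], [0.385, 0.385, 0, 0, 0, 0.044, 1], [0.385, 0.385, 0, 0, 0, 0.044, 1], [0.385, 0.385, 0, 0, 0, 0.044, 1], [0.385, 0.385, 0, 0, 0, 0.044, 1], [0.385, 0.385, 0, 0, 0, 0.044, 1], [0.385, 0.385, 0, 0, 0, 0.044, 1], [0.385, 0.385, 0, 0, 0, 0.044, 1], [0.385, 0.385, 0, 0, 0, 0.044, 1], [-0.08, 0.483, 0, 0, 0, 0.044, 1], [-0.08, 0.483, 0, 0, 0, 0.044, 1], [-0.08, 0.483, 0, 0, 0, 0.044, 1], [-0.08, 0.483, 0, 0, 0, 0.044, 1], [-0.08, 0.483, 0, 0, 0, 0.044, 1], [-0.08, 0.483, 0, 0, 0, 0.044, 1], [-0.08, 0.483, 0, 0, 0, 0.044, 1], [-0.08, 0.483, 0, 0, 0, 0.044, 1], [-0.08, 0.483, 0, 0, 0, 0.044, 1], [-0.08, 0.483, 0, 0, 0, 0.044, 1]]])

```text
t: 2.75
eef_pos: [0.4393, 0.0636, 0.2388]
ee_rot: [0.649, 0.76, 0.0, 0.0]
wrist_force: [-0.4, 0.4, -1.0]
width: 0.999
```

Request:
jog_arm(commands=[[[0, 0, 0, 0, 0, 0, 1], [0, 0, 0, 0, 0, 0, 1]]])

```text
t: 3.0
eef_pos: [0.4395, 0.0618, 0.2387]
ee_rot: [0.651, 0.759, -0.0, 0.0]
wrist_force: [0.7, 0.1, 0.2]
width: 0.998
```

```bash
python3 - <<'E'
from h import *
from scipy.spatial.transform import Rotation as Ro
s=ctrl.read_state();R=Ro.from_quat(s["ee_rot"]).as_matrix();print(s["t"],s["eef_pos"],np.degrees(np.arctan2(R[1,1],R[0,1])),R[:,2].round(4),s["joint_pos"].round(2))
W=ctrl.camera("wrist");im=W["image"][:,:,::-1].copy()
for p in [(.439,.0625,.119),(.4463,.013,.119),(.4537,-.0365,.119),(.461,-.086,.119)]:
    q=proj(W,p)[0];print(q.round(1));cv2.drawMarker(im,(int(q[0]),int(q[1])),(255,0,255),0,10)
cv2.imwrite("pics/w1.png",im)
E
```

```text
3.0 [0.43949996 0.06177829 0.23868587] 8.838646690226414 [-1.e-04 -8.e-04 -1.e+00] [ 0.11  0.5  -0.53  2.08  0.4   0.67 -0.54]
[317.  199.7]
[316.6 245.2]
[316.3 286. ]
[316.  322.9]
```

View pics/w1.png

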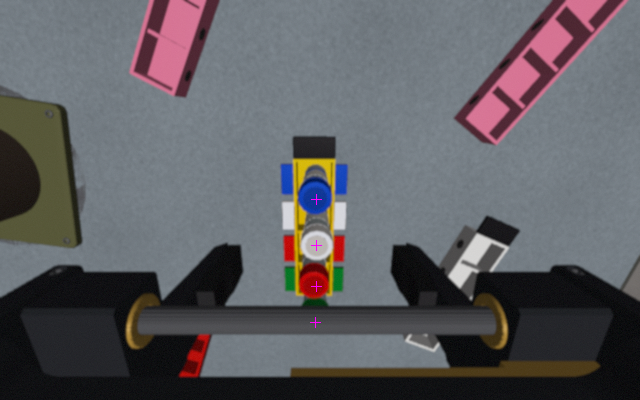

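The wrist view shows the caps right on the predicted marks: blue (316,197), white (316,244) and red (314,286). The jaw is aligned with the row. I'll descend and grip blue.

Request:
jog_arm(commands=[[[0, 0, -0.39, 0, 0, 0, 1], [0, 0, -0.39, 0, 0, 0, 1], [0, 0, -0.39, 0, 0, 0, 1], [0, 0, -0.39, 0, 0, 0, 1], [0, 0, -0.39, 0, 0, 0, 1], [0, 0, -0.2, 0, 0, 0, 1], [0, 0, -0.18, 0, 0, 0, 1], [0, 0, 0, 0, 0, 0, 1]]])

```text
t: 4.05
eef_pos: [0.4393, 0.0613, 0.0633]
ee_rot: [0.651, 0.759, -0.001, 0.0]
wrist_force: [0.3, -0.4, -0.1]
width: 1.002
```

Request:
jog_arm(commands=[[[0, 0, 0, 0, 0, 0, -1], [0, 0, 0, 0, 0, 0, -1], [0, 0, 0, 0, 0, 0, -1], [0, 0, 0, 0, 0, 0, -1], [0, 0, 0, 0, 0, 0, -1], [0, 0, 0, 0, 0, 0, -1], [0, 0, 0, 0, 0, 0, -1], [0, 0, 0, 0, 0, 0, -1]]])

```text
t: 5.05
eef_pos: [0.4395, 0.0626, 0.064]
ee_rot: [0.65, 0.76, 0.0, 0.0]
wrist_force: [0.4, 0.8, 1.9]
width: 0.383
```

Request:
jog_arm(commands=[[[0, 0, 0, 0, 0, 0, -1], [0, 0, 0, 0, 0, 0, -1], [0, 0, 0, 0, 0, 0, -1]]])

```text
t: 5.42
eef_pos: [0.4394, 0.0625, 0.064]
ee_rot: [0.65, 0.76, 0.0, 0.0]
wrist_force: [-0.3, 0.7, 0.6]
width: 0.378
```

```bash
python3 - <<'E'
from h import *
a=ctrl.camera("scene")["image"][:,:,::-1];b=ctrl.camera("side")["image"][:,:,::-1]
cr=lambda im,x,y:cv2.resize(im[y:y+140,x:x+100],None,fx=4,fy=4,interpolation=cv2.INTER_CUBIC)
cv2.imwrite("pics/g1.png",np.hstack([cr(a,290,130),cr(b,245,110)]))
E
```

```text
(no output)
```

View pics/g1.png

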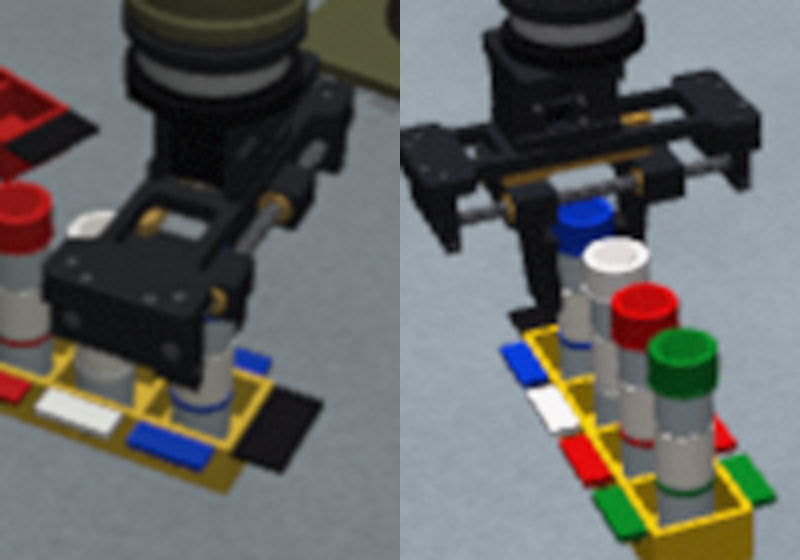

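Request:
jog_arm(commands=[[[0, 0, 0.15, 0, 0, 0, -1], [0, 0, 0.3, 0, 0, 0, -1], [0, 0, 0.4, 0, 0, 0, -1], [0, 0, 0.4, 0, 0, 0, -1], [0, 0, 0.4, 0, 0, 0, -1], [0, 0, 0.3, 0, 0, 0, -1], [0, 0, 0, 0, 0, 0, -1]]])

```text
t: 6.4
eef_pos: [0.4402, 0.0626, 0.2112]
ee_rot: [0.65, 0.76, 0.001, 0.001]
wrist_force: [0.3, 0.7, -1.3]
width: 0.377
```

```bash
python3 - <<'E'
from h import *
a=ctrl.camera("scene")["image"][:,:,::-1];b=ctrl.camera("side")["image"][:,:,::-1]
cr=lambda im,x,y:cv2.resize(im[y:y+190,x:x+130],None,fx=3,fy=3,interpolation=cv2.INTER_CUBIC)
cv2.imwrite("pics/g2.png",np.hstack([cr(a,280,80),cr(b,235,50)]))
E
```

```text
(no output)
```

View pics/g2.png

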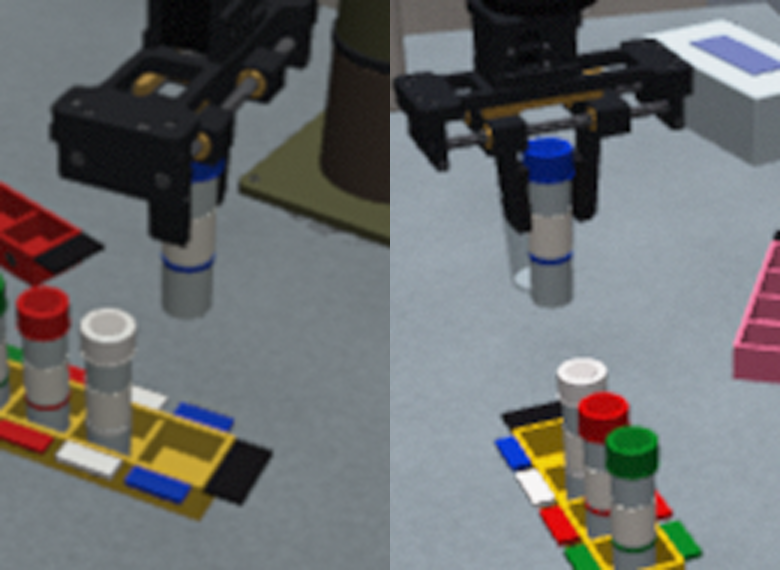

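Blue is held upright and clear of the rack. I'll move it over the white rack's cell farthest from the tab.

Request:
jog_arm(commands=[[[0.283, -0.291, 0, 0, 0, -0.026, -1], [0.283, -0.291, 0, 0, 0, -0.026, -1], [0.283, -0.291, 0, 0, 0, -0.026, -1], [0.283, -0.291, 0, 0, 0, -0.026, -1], [0.283, -0.291, 0, 0, 0, -0.026, -1], [0.283, -0.291, 0, 0, 0, -0.026, -1], [0.283, -0.291, 0, 0, 0, -0.026, -1], [0.283, -0.291, 0, 0, 0, -0.026, -1], [0.283, -0.291, 0, 0, 0, -0.026, -1], [0.283, -0.291, 0, 0, 0, -0.026, -1], [0, 0, 0, 0, 0, 0, -1], [0, 0, 0, 0, 0, 0, -1]]])

```text
t: 8.0
eef_pos: [0.6506, -0.1545, 0.2087]
ee_rot: [0.79, 0.613, -0.001, -0.001]
wrist_force: [0.6, 0.1, -0.4]
width: 0.377
```

```bash
cat > chk.py <<'E'
import sys
from h import *
from scipy.spatial.transform import Rotation as Ro
n=sys.argv[1]
s=ctrl.read_state();R=Ro.from_quat(s["ee_rot"]).as_matrix();p=s["eef_pos"];print(s["t"],p.round(4),"jaw deg",np.degrees(np.arctan2(R[1,1],R[0,1])).round(1),R[:,2].round(4),s["width"])
out=[]
d=np.array([.255,.967]);c0=np.array([.671,-.0835])
cells=[(*(c0+k*d),.032) for k in(-.075,-.025,.025,.075)]
for nm in("scene","side"):
    c=ctrl.camera(nm);im=c["image"][:,:,::-1].copy();im=cv2.resize(im,None,fx=4,fy=4,interpolation=cv2.INTER_CUBIC)
    for q in cells: cv2.circle(im,tuple(int(v*4) for v in proj(c,q)[0]),4,(255,0,255),-1)
    for z in np.linspace(-.06,.055,8): cv2.circle(im,tuple(int(v*4) for v in proj(c,(p[0],p[1],p[2]+z))[0]),3,(0,255,255),-1)
    u=proj(c,(p[0],p[1],(p[2]))).mean(0); x=int(u[0]*4-200);y=int(u[1]*4-280);x=max(x,0);y=max(y,0)
    out.append(cv2.copyMakeBorder(im[y:y+580,x:x+390],0,580-len(im[y:y+580]),0,0,0))
cv2.imwrite(f"pics/{n}.png",np.hstack(out))
E
python3 chk.py p1
```

```text
8.0 [ 0.6506 -0.1545  0.2087] jaw deg -14.4 [-2.9e-03  9.0e-04 -1.0e+00] 0.3769381206258525
```

View pics/p1.png

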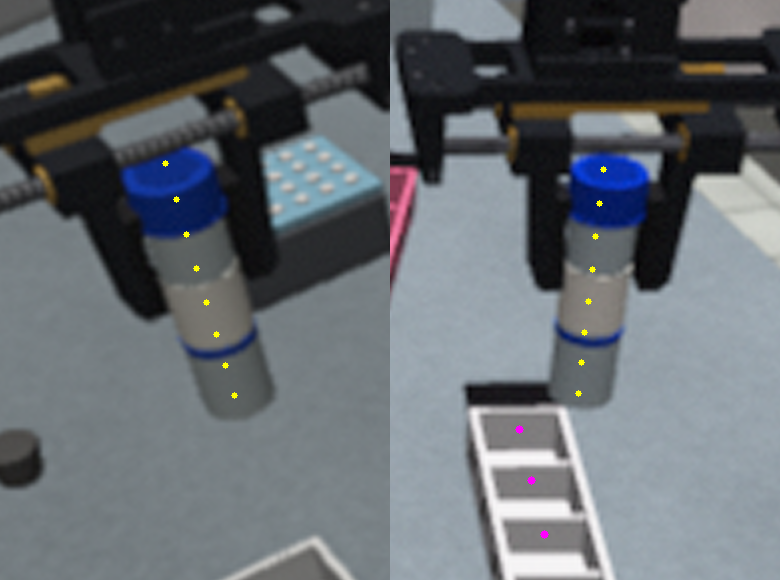

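The tube axis is within about 3 mm of the TCP line (yellow dots) and over the end cell. Lowering now.

Request:
jog_arm(commands=[[[0, 0, -0.4, 0, 0, 0, -1], [0, 0, -0.4, 0, 0, 0, -1], [0, 0, -0.3, 0, 0, 0, -1], [0, 0, -0.2, 0, 0, 0, -1], [0, 0, 0, 0, 0, 0, -1]]])

```text
t: 8.72
eef_pos: [0.6509, -0.1551, 0.1119]
ee_rot: [0.79, 0.613, -0.001, -0.001]
wrist_force: [-0.4, 0.6, 1.0]
width: 0.38
```

```bash
python3 chk.py p2
```

```text
8.725 [ 0.6509 -0.1551  0.1119] jaw deg -14.5 [-1.9e-03  4.0e-04 -1.0e+00] 0.37987745034739695
```

View pics/p2.png

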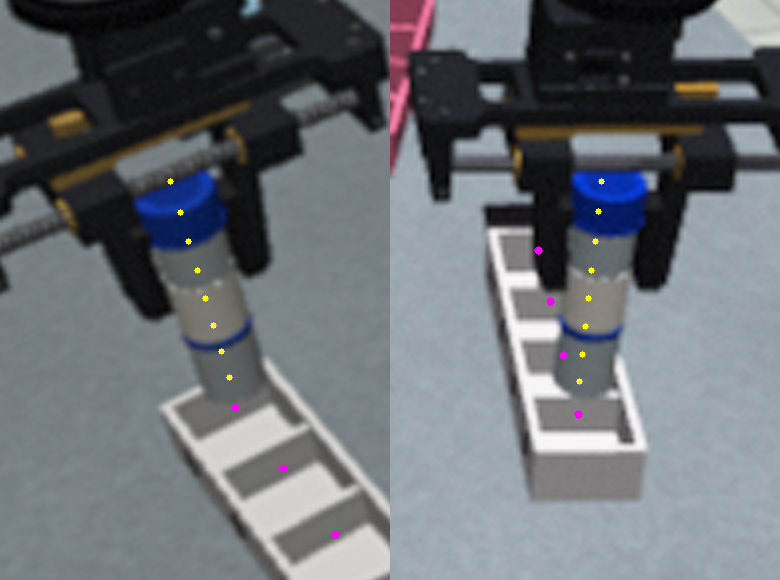

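Request:
jog_arm(commands=[[[-0.01, 0, -0.2, 0, 0, 0, -1], [-0.01, 0, -0.2, 0, 0, 0, -1], [0, 0, -0.15, 0, 0, 0, -1], [0, 0, -0.08, 0, 0, 0, -1], [0, 0, 0, 0, 0, 0, -1], [0, 0, 0, 0, 0, 0, -1]]])

```text
t: 9.57
eef_pos: [0.6505, -0.1557, 0.0658]
ee_rot: [0.791, 0.612, 0.0, 0.0]
wrist_force: [-0.9, 0.3, -0.3]
width: 0.38
```

```bash
python3 chk.py p3
```

```text
9.575 [ 0.6505 -0.1557  0.0658] jaw deg -14.5 [ 7.e-04 -1.e-04 -1.e+00] 0.3798529001658325
```

View pics/p3.png

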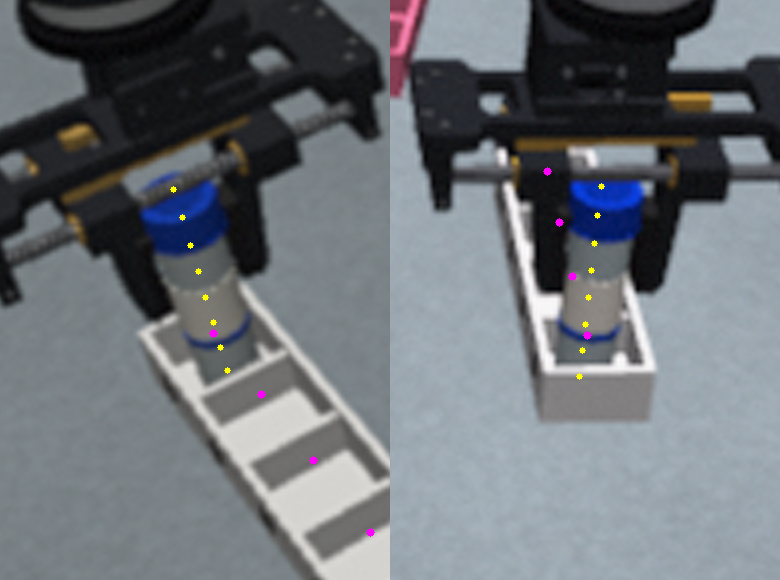

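Blue is inside its cell. I'll release it, rise and go to the white tube.

Request:
jog_arm(commands=[[[0, 0, -0.015, 0, 0, 0, -1], [0, 0, 0, 0, 0, 0, 1], [0, 0, 0, 0, 0, 0, 1], [0, 0, 0, 0, 0, 0, 1], [0, 0, 0, 0, 0, 0, 1], [0, 0, 0, 0, 0, 0, 1], [0, 0, 0, 0, 0, 0, 1], [0, 0, 0.3, 0, 0, 0, 1], [0, 0, 0.4, 0, 0, 0, 1], [0, 0, 0.4, 0, 0, 0, 1], [0, 0, 0.4, 0, 0, 0, 1]]])

```text
t: 11.05
eef_pos: [0.6506, -0.1556, 0.1797]
ee_rot: [0.791, 0.612, 0.001, 0.001]
wrist_force: [0.1, -0.1, -0.1]
width: 1.0
```

Request:
jog_arm(commands=[[[-0.272, 0.225, 0, 0, 0, 0.026, 1], [-0.272, 0.225, 0, 0, 0, 0.026, 1], [-0.272, 0.225, 0, 0, 0, 0.026, 1], [-0.272, 0.225, 0, 0, 0, 0.026, 1], [-0.272, 0.225, 0, 0, 0, 0.026, 1], [-0.272, 0.225, 0, 0, 0, 0.026, 1], [-0.272, 0.225, 0, 0, 0, 0.026, 1], [-0.272, 0.225, 0, 0, 0, 0.026, 1], [-0.272, 0.225, 0, 0, 0, 0.026, 1], [-0.272, 0.225, 0, 0, 0, 0.026, 1], [0, 0, 0, 0, 0, 0, 1], [0, 0, 0, 0, 0, 0, 1]]])

```text
t: 12.55
eef_pos: [0.4475, 0.0126, 0.1777]
ee_rot: [0.651, 0.759, 0.001, 0.001]
wrist_force: [0.1, -0.1, -0.9]
width: 1.002
```

```bash
cat > w.py <<'E'
import sys
from h import *
W=ctrl.camera("wrist");im=W["image"][:,:,::-1].copy()
for p in [(.439,.0625,.119),(.4463,.013,.119),(.4537,-.0365,.119),(.461,-.086,.119)]:
    q=proj(W,p)[0];cv2.drawMarker(im,(int(q[0]),int(q[1])),(255,0,255),0,10)
S=ctrl.camera("scene")["image"][100:330,100:400,::-1]
cv2.imwrite(f"pics/{sys.argv[1]}.png",np.vstack([cv2.resize(im,(480,300)),cv2.resize(S,(384,294)).copy() if 0 else cv2.copyMakeBorder(cv2.resize(S,(384,294)),0,0,0,96,0)]))
E
python3 w.py w2
```

```text
(no output)
```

View pics/w2.png

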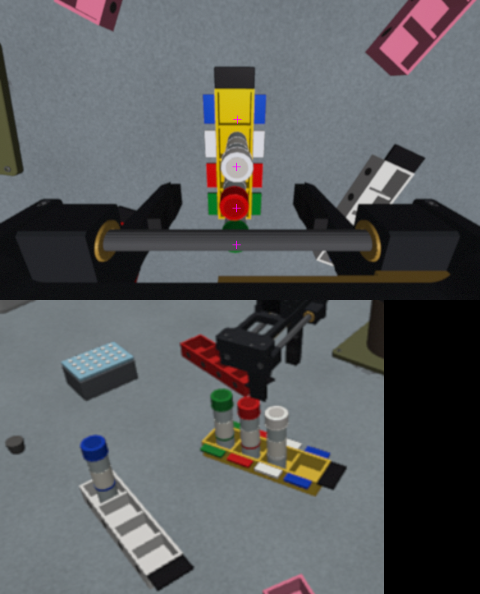

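Blue stands in the end cell, and the white cap is on its mark at wrist (236,166). I'll descend, grip and lift.

Request:
jog_arm(commands=[[[0, 0, -0.4, 0, 0, 0, 1], [0, 0, -0.4, 0, 0, 0, 1], [0, 0, -0.4, 0, 0, 0, 1], [0, 0, -0.2, 0, 0, 0, 1], [0, 0, -0.105, 0, 0, 0, 1], [0, 0, 0, 0, 0, 0, 1], [0, 0, 0, 0, 0, 0, -1], [0, 0, 0, 0, 0, 0, -1], [0, 0, 0, 0, 0, 0, -1], [0, 0, 0, 0, 0, 0, -1], [0, 0, 0, 0, 0, 0, -1], [0, 0, 0, 0, 0, 0, -1], [0, 0, 0, 0, 0, 0, -1], [0, 0, 0, 0, 0, 0, -1], [0, 0, 0, 0, 0, 0, -1], [0, 0, 0, 0, 0, 0, -1]]])

```text
t: 14.65
eef_pos: [0.4462, 0.0131, 0.064]
ee_rot: [0.65, 0.76, 0.0, 0.0]
wrist_force: [-0.0, -0.0, 0.7]
width: 0.378
```

Request:
jog_arm(commands=[[[0, 0, 0.15, 0, 0, 0, -1], [0, 0, 0.3, 0, 0, 0, -1], [0, 0, 0.4, 0, 0, 0, -1], [0, 0, 0.4, 0, 0, 0, -1], [0, 0, 0.4, 0, 0, 0, -1], [0, 0, 0.3, 0, 0, 0, -1], [0, 0, 0, 0, 0, 0, -1]]])

```text
t: 15.52
eef_pos: [0.4469, 0.013, 0.2112]
ee_rot: [0.65, 0.76, 0.001, 0.001]
wrist_force: [0.3, 0.3, -0.6]
width: 0.378
```

Request:
jog_arm(commands=[[[0.289, -0.16, 0, 0, 0, -0.026, -1], [0.289, -0.16, 0, 0, 0, -0.026, -1], [0.289, -0.16, 0, 0, 0, -0.026, -1], [0.289, -0.16, 0, 0, 0, -0.026, -1], [0.289, -0.16, 0, 0, 0, -0.026, -1], [0.289, -0.16, 0, 0, 0, -0.026, -1], [0.289, -0.16, 0, 0, 0, -0.026, -1], [0.289, -0.16, 0, 0, 0, -0.026, -1], [0.289, -0.16, 0, 0, 0, -0.026, -1], [0.289, -0.16, 0, 0, 0, -0.026, -1], [0, 0, 0, 0, 0, 0, -1], [0, 0, 0, 0, 0, 0, -1]]])

```text
t: 17.02
eef_pos: [0.6616, -0.1062, 0.2088]
ee_rot: [0.79, 0.613, -0.001, -0.001]
wrist_force: [-0.9, -0.7, -0.9]
width: 0.381
```

```bash
python3 chk.py p4
```

```text
17.025 [ 0.6616 -0.1062  0.2088] jaw deg -14.4 [-2.9e-03  2.0e-04 -1.0e+00] 0.3814551397003865
```

View pics/p4.png

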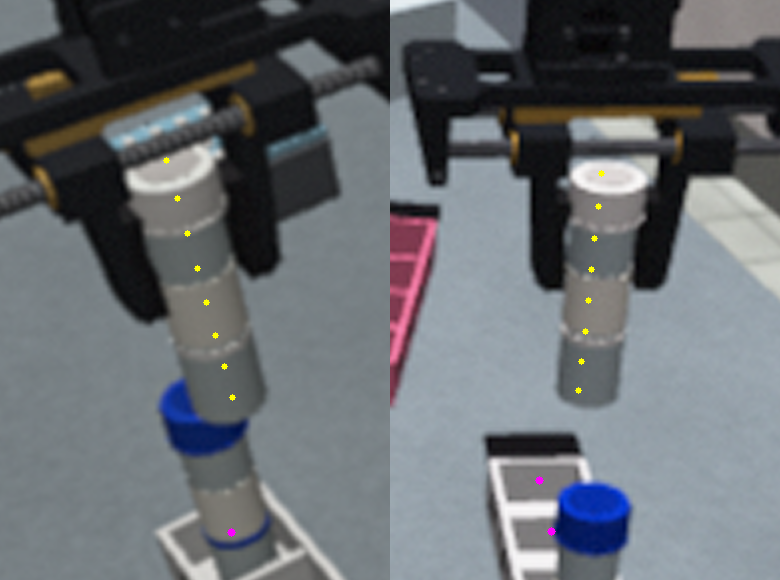

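The white tube is held upright over the second cell from the far end. Lowering.

Request:
jog_arm(commands=[[[0, 0, -0.4, 0, 0, 0, -1], [0, 0, -0.4, 0, 0, 0, -1], [0, 0, -0.3, 0, 0, 0, -1], [0, 0, -0.2, 0, 0, 0, -1], [0, 0, -0.2, 0, 0, 0, -1], [0, 0, -0.2, 0, 0, 0, -1], [0, 0, -0.15, 0, 0, 0, -1], [0, 0, -0.08, 0, 0, 0, -1], [0, 0, 0, 0, 0, 0, -1], [0, 0, 0, 0, 0, 0, -1]]])

```text
t: 18.38
eef_pos: [0.6634, -0.107, 0.066]
ee_rot: [0.791, 0.612, 0.0, 0.0]
wrist_force: [-0.1, -0.3, 0.8]
width: 0.38
```

```bash
python3 chk.py p5
```

```text
18.375 [ 0.6634 -0.107   0.066 ] jaw deg -14.5 [ 0.0011 -0.     -1.    ] 0.37981131370061666
```

View pics/p5.png

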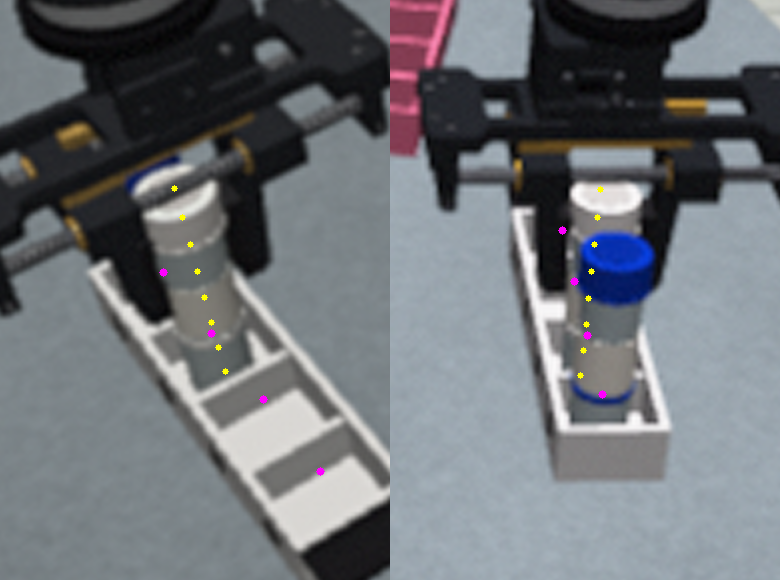

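The white tube is in its cell, next to blue. I'll release it and go to red.

Request:
jog_arm(commands=[[[0, 0, -0.015, 0, 0, 0, -1], [0, 0, 0, 0, 0, 0, 1], [0, 0, 0, 0, 0, 0, 1], [0, 0, 0, 0, 0, 0, 1], [0, 0, 0, 0, 0, 0, 1], [0, 0, 0, 0, 0, 0, 1], [0, 0, 0, 0, 0, 0, 1], [0, 0, 0.3, 0, 0, 0, 1], [0, 0, 0.4, 0, 0, 0, 1], [0, 0, 0.4, 0, 0, 0, 1], [0, 0, 0.4, 0, 0, 0, 1]]])

```text
t: 19.85
eef_pos: [0.6634, -0.1068, 0.1797]
ee_rot: [0.791, 0.612, 0.001, 0.001]
wrist_force: [1.0, -1.5, -0.3]
width: 1.0
```

Request:
jog_arm(commands=[[[-0.28, 0.094, 0, 0, 0, 0.026, 1], [-0.28, 0.094, 0, 0, 0, 0.026, 1], [-0.28, 0.094, 0, 0, 0, 0.026, 1], [-0.28, 0.094, 0, 0, 0, 0.026, 1], [-0.28, 0.094, 0, 0, 0, 0.026, 1], [-0.28, 0.094, 0, 0, 0, 0.026, 1], [-0.28, 0.094, 0, 0, 0, 0.026, 1], [-0.28, 0.094, 0, 0, 0, 0.026, 1], [-0.28, 0.094, 0, 0, 0, 0.026, 1], [-0.28, 0.094, 0, 0, 0, 0.026, 1], [0, 0, 0, 0, 0, 0, 1], [0, 0, 0, 0, 0, 0, 1]]])

```text
t: 21.35
eef_pos: [0.4546, -0.0367, 0.1777]
ee_rot: [0.651, 0.759, 0.001, 0.001]
wrist_force: [-0.6, -0.2, -0.1]
width: 0.998
```

```bash
python3 w.py w3
```

```text
(no output)
```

View pics/w3.png

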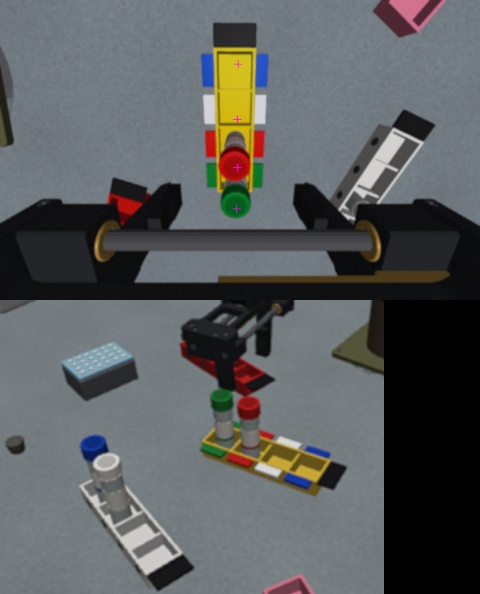

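Blue and white stand in the white rack, and the red cap is on its mark at wrist (234,165).

Request:
jog_arm(commands=[[[0, 0, -0.4, 0, 0, 0, 1], [0, 0, -0.4, 0, 0, 0, 1], [0, 0, -0.4, 0, 0, 0, 1], [0, 0, -0.2, 0, 0, 0, 1], [0, 0, -0.105, 0, 0, 0, 1], [0, 0, 0, 0, 0, 0, 1], [0, 0, 0, 0, 0, 0, -1], [0, 0, 0, 0, 0, 0, -1], [0, 0, 0, 0, 0, 0, -1], [0, 0, 0, 0, 0, 0, -1], [0, 0, 0, 0, 0, 0, -1], [0, 0, 0, 0, 0, 0, -1], [0, 0, 0, 0, 0, 0, -1], [0, 0, 0, 0, 0, 0, -1], [0, 0, 0, 0, 0, 0, -1], [0, 0, 0, 0, 0, 0, -1]]])

```text
t: 23.45
eef_pos: [0.4529, -0.0365, 0.064]
ee_rot: [0.65, 0.76, -0.0, 0.0]
wrist_force: [-0.5, -0.3, 0.8]
width: 0.379
```

Request:
jog_arm(commands=[[[0, 0, 0.15, 0, 0, 0, -1], [0, 0, 0.3, 0, 0, 0, -1], [0, 0, 0.4, 0, 0, 0, -1], [0, 0, 0.4, 0, 0, 0, -1], [0, 0, 0.4, 0, 0, 0, -1], [0, 0, 0.3, 0, 0, 0, -1], [0, 0, 0, 0, 0, 0, -1]]])

```text
t: 24.32
eef_pos: [0.4537, -0.0365, 0.2112]
ee_rot: [0.65, 0.76, 0.001, 0.001]
wrist_force: [-0.4, -0.8, 0.4]
width: 0.379
```

Request:
jog_arm(commands=[[[0.299, -0.03, 0, 0, 0, -0.026, -1], [0.299, -0.03, 0, 0, 0, -0.026, -1], [0.299, -0.03, 0, 0, 0, -0.026, -1], [0.299, -0.03, 0, 0, 0, -0.026, -1], [0.299, -0.03, 0, 0, 0, -0.026, -1], [0.299, -0.03, 0, 0, 0, -0.026, -1], [0.299, -0.03, 0, 0, 0, -0.026, -1], [0.299, -0.03, 0, 0, 0, -0.026, -1], [0.299, -0.03, 0, 0, 0, -0.026, -1], [0.299, -0.03, 0, 0, 0, -0.026, -1], [0, 0, 0, 0, 0, 0, -1], [0, 0, 0, 0, 0, 0, -1]]])

```text
t: 25.82
eef_pos: [0.6759, -0.0588, 0.2088]
ee_rot: [0.79, 0.613, -0.001, -0.001]
wrist_force: [-0.8, -0.4, -0.6]
width: 0.378
```

```bash
python3 chk.py p6
```

```text
25.825 [ 0.6759 -0.0588  0.2088] jaw deg -14.4 [-2.8e-03 -5.0e-04 -1.0e+00] 0.3777592380024978
```

View pics/p6.png

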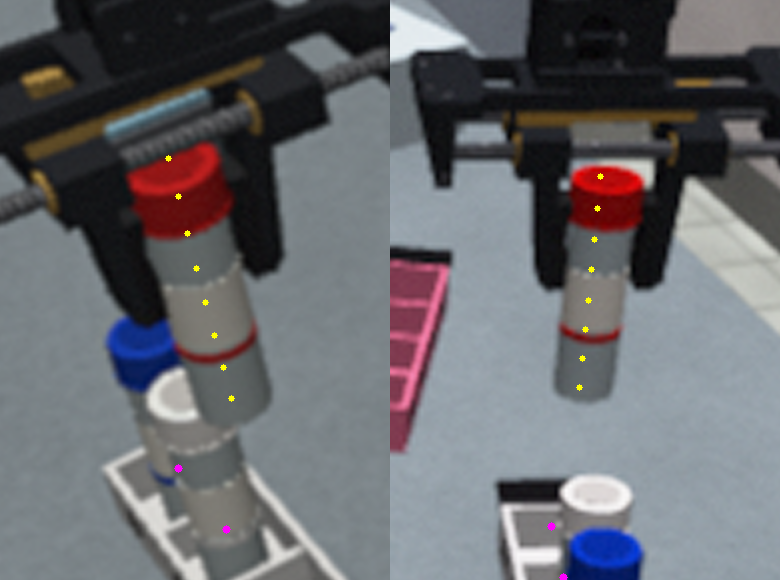

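Red is held upright above the third cell, and blue and white are undisturbed. Lowering.

Request:
jog_arm(commands=[[[0, 0, -0.4, 0, 0, 0, -1], [0, 0, -0.4, 0, 0, 0, -1], [0, 0, -0.3, 0, 0, 0, -1], [0, 0, -0.2, 0, 0, 0, -1], [0, 0, -0.2, 0, 0, 0, -1], [0, 0, -0.2, 0, 0, 0, -1], [0, 0, -0.15, 0, 0, 0, -1], [0, 0, -0.08, 0, 0, 0, -1], [0, 0, 0, 0, 0, 0, -1], [0, 0, 0, 0, 0, 0, -1]]])

```text
t: 27.18
eef_pos: [0.6777, -0.0589, 0.066]
ee_rot: [0.791, 0.612, 0.0, 0.0]
wrist_force: [0.7, 1.0, -0.0]
width: 0.379
```

```bash
python3 chk.py p7
```

```text
27.175 [ 0.6777 -0.0589  0.066 ] jaw deg -14.5 [ 1.1e-03  1.0e-04 -1.0e+00] 0.3786780164908076
```

View pics/p7.png

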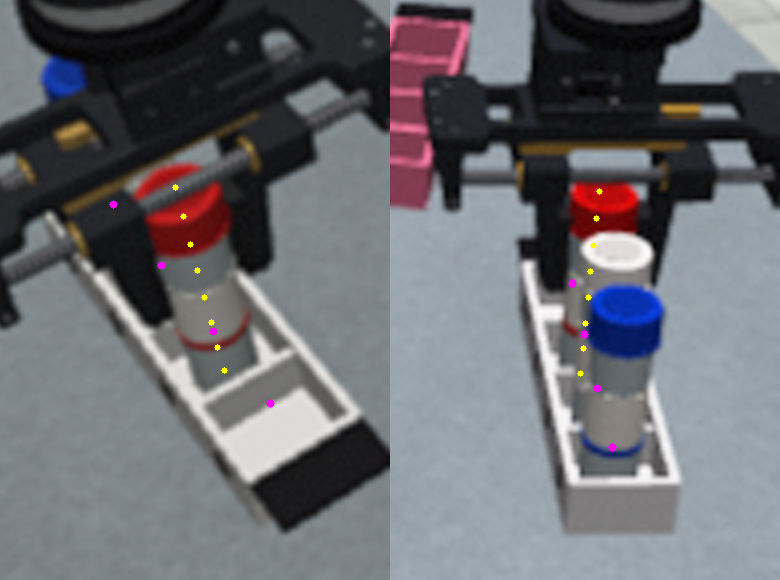

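Red is in the third cell. I'll release it and go to green.

Request:
jog_arm(commands=[[[0, 0, -0.015, 0, 0, 0, -1], [0, 0, 0, 0, 0, 0, 1], [0, 0, 0, 0, 0, 0, 1], [0, 0, 0, 0, 0, 0, 1], [0, 0, 0, 0, 0, 0, 1], [0, 0, 0, 0, 0, 0, 1], [0, 0, 0, 0, 0, 0, 1], [0, 0, 0.3, 0, 0, 0, 1], [0, 0, 0.4, 0, 0, 0, 1], [0, 0, 0.4, 0, 0, 0, 1], [0, 0, 0.4, 0, 0, 0, 1]]])

```text
t: 28.65
eef_pos: [0.6776, -0.0587, 0.1797]
ee_rot: [0.791, 0.612, 0.001, 0.001]
wrist_force: [0.7, 0.1, 0.0]
width: 1.002
```

Request:
jog_arm(commands=[[[-0.289, -0.036, 0, 0, 0, 0.026, 1], [-0.289, -0.036, 0, 0, 0, 0.026, 1], [-0.289, -0.036, 0, 0, 0, 0.026, 1], [-0.289, -0.036, 0, 0, 0, 0.026, 1], [-0.289, -0.036, 0, 0, 0, 0.026, 1], [-0.289, -0.036, 0, 0, 0, 0.026, 1], [-0.289, -0.036, 0, 0, 0, 0.026, 1], [-0.289, -0.036, 0, 0, 0, 0.026, 1], [-0.289, -0.036, 0, 0, 0, 0.026, 1], [-0.289, -0.036, 0, 0, 0, 0.026, 1], [0, 0, 0, 0, 0, 0, 1], [0, 0, 0, 0, 0, 0, 1]]])

```text
t: 30.15
eef_pos: [0.4622, -0.0858, 0.1778]
ee_rot: [0.65, 0.76, 0.001, 0.001]
wrist_force: [0.2, 0.5, 0.7]
width: 1.0
```

```bash
python3 w.py w4
```

```text
(no output)
```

View pics/w4.png

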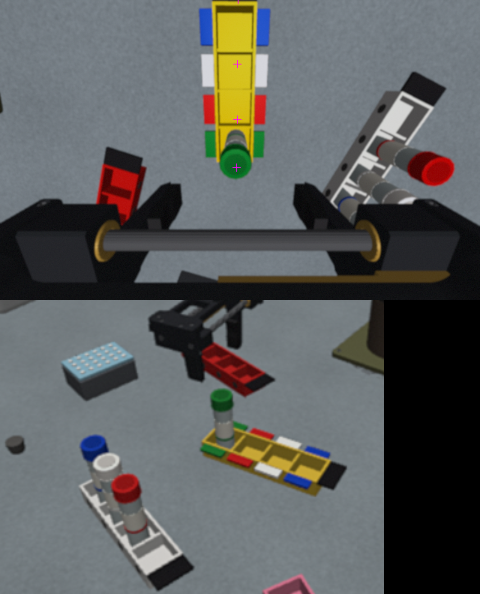

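Three tubes stand in order, and the green cap is at wrist (236,163), on its mark.

Request:
jog_arm(commands=[[[0, 0.02, -0.4, 0, 0, 0, 1], [0, 0, -0.4, 0, 0, 0, 1], [0, 0, -0.4, 0, 0, 0, 1], [0, 0, -0.2, 0, 0, 0, 1], [0, 0, -0.105, 0, 0, 0, 1], [0, 0, 0, 0, 0, 0, 1], [0, 0, 0, 0, 0, 0, -1], [0, 0, 0, 0, 0, 0, -1], [0, 0, 0, 0, 0, 0, -1], [0, 0, 0, 0, 0, 0, -1], [0, 0, 0, 0, 0, 0, -1], [0, 0, 0, 0, 0, 0, -1], [0, 0, 0, 0, 0, 0, -1], [0, 0, 0, 0, 0, 0, -1], [0, 0, 0, 0, 0, 0, -1], [0, 0, 0, 0, 0, 0, -1]]])

```text
t: 32.25
eef_pos: [0.4604, -0.0844, 0.064]
ee_rot: [0.65, 0.76, 0.0, -0.0]
wrist_force: [-0.3, -0.4, 0.1]
width: 0.379
```

Request:
jog_arm(commands=[[[0, 0, 0.15, 0, 0, 0, -1], [0, 0, 0.3, 0, 0, 0, -1], [0, 0, 0.4, 0, 0, 0, -1], [0, 0, 0.4, 0, 0, 0, -1], [0, 0, 0.4, 0, 0, 0, -1], [0, 0, 0.3, 0, 0, 0, -1], [0, 0, 0, 0, 0, 0, -1]]])

```text
t: 33.12
eef_pos: [0.4612, -0.0846, 0.2119]
ee_rot: [0.65, 0.76, 0.001, 0.001]
wrist_force: [-0.0, -0.8, -1.4]
width: 0.381
```

Request:
jog_arm(commands=[[[0.305, 0.098, 0, 0, 0, -0.026, -1], [0.305, 0.098, 0, 0, 0, -0.026, -1], [0.305, 0.098, 0, 0, 0, -0.026, -1], [0.305, 0.098, 0, 0, 0, -0.026, -1], [0.305, 0.098, 0, 0, 0, -0.026, -1], [0.305, 0.098, 0, 0, 0, -0.026, -1], [0.305, 0.098, 0, 0, 0, -0.026, -1], [0.305, 0.098, 0, 0, 0, -0.026, -1], [0.305, 0.098, 0, 0, 0, -0.026, -1], [0.305, 0.098, 0, 0, 0, -0.026, -1], [0, 0, 0, 0, 0, 0, -1], [0, 0, 0, 0, 0, 0, -1]]])

```text
t: 34.62
eef_pos: [0.6879, -0.0114, 0.2091]
ee_rot: [0.79, 0.612, -0.001, -0.0]
wrist_force: [-0.3, 0.1, -1.7]
width: 0.377
```

```bash
python3 chk.py p8
```

```text
34.625 [ 0.6879 -0.0114  0.2091] jaw deg -14.5 [-0.0026 -0.001  -1.    ] 0.3769750712605715
```

View pics/p8.png

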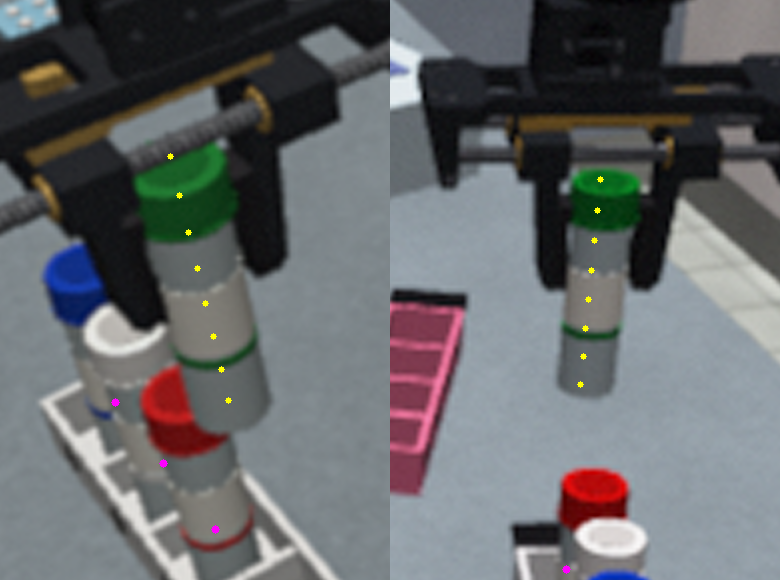

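Green is held upright above the cell next to the tab. I'll lower it and check before release.

Request:
jog_arm(commands=[[[0, 0, -0.4, 0, 0, 0, -1], [0, 0, -0.4, 0, 0, 0, -1], [0, 0, -0.3, 0, 0, 0, -1], [0, 0, -0.2, 0, 0, 0, -1], [0, 0, -0.2, 0, 0, 0, -1], [0, 0, -0.2, 0, 0, 0, -1], [0, 0, -0.15, 0, 0, 0, -1], [0, 0, -0.08, 0, 0, 0, -1], [0, 0, 0, 0, 0, 0, -1], [0, 0, 0, 0, 0, 0, -1]]])

```text
t: 35.98
eef_pos: [0.6896, -0.0108, 0.066]
ee_rot: [0.791, 0.612, 0.0, 0.0]
wrist_force: [-0.1, -0.3, -0.3]
width: 0.375
```

```bash
python3 chk.py p9
```

```text
35.975 [ 0.6896 -0.0108  0.066 ] jaw deg -14.5 [ 1.1e-03  1.0e-04 -1.0e+00] 0.3753387791758731
```

View pics/p9.png

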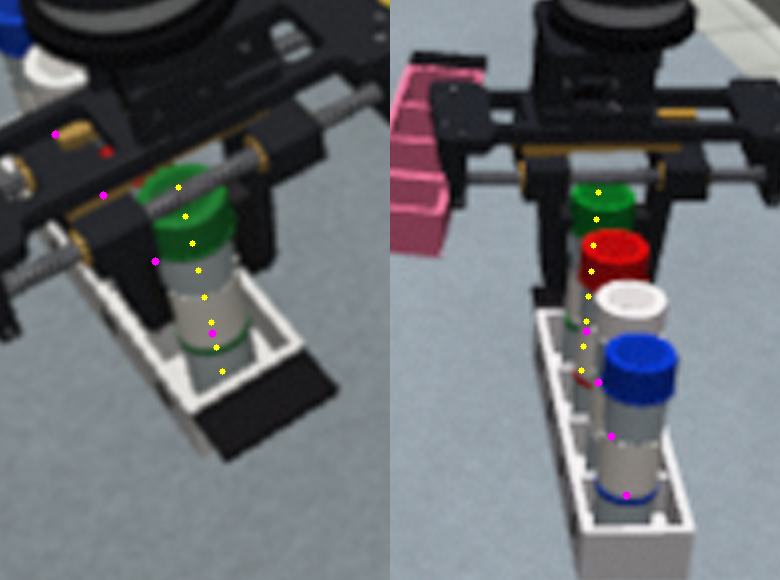

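Green is in the tab-end cell. I'll release, rise and back off.

Request:
jog_arm(commands=[[[0, 0, -0.015, 0, 0, 0, -1], [0, 0, 0, 0, 0, 0, 1], [0, 0, 0, 0, 0, 0, 1], [0, 0, 0, 0, 0, 0, 1], [0, 0, 0, 0, 0, 0, 1], [0, 0, 0, 0, 0, 0, 1], [0, 0, 0, 0, 0, 0, 1], [0, 0, 0.3, 0, 0, 0, 1], [0, 0, 0.4, 0, 0, 0, 1], [0, 0, 0.4, 0, 0, 0, 1], [0, 0, 0.4, 0, 0, 0, 1], [0, 0, 0.4, 0, 0, 0, 1], [-0.4, 0.2, 0, 0, 0, 0, 1], [-0.4, 0.2, 0, 0, 0, 0, 1], [-0.4, 0.2, 0, 0, 0, 0, 1], [-0.4, 0.2, 0, 0, 0, 0, 1], [-0.4, 0.2, 0, 0, 0, 0, 1], [0, 0, 0, 0, 0, 0, 1], [0, 0, 0, 0, 0, 0, 1]]])

```text
t: 38.45
eef_pos: [0.5405, 0.0638, 0.208]
ee_rot: [0.791, 0.612, 0.001, 0.001]
wrist_force: [0.7, -0.3, -0.4]
width: 1.001
```

```bash
python3 - <<'E'
from h import *
cr=lambda im,x,y:cv2.resize(im[y:y+140,x:x+110],None,fx=3.5,fy=3.5,interpolation=cv2.INTER_CUBIC)
a=ctrl.camera("scene");b=ctrl.camera("side")
cv2.imwrite("pics/f1.png",np.hstack([cr(a["image"][:,:,::-1],150,195),cr(b["image"][:,:,::-1],360,130)]))
# upright check: green/red/blue caps at z~.112 vs cell centres
d=np.array([.255,.967]);c0=np.array([.671,-.0835])
for nm,c in(("scene",a),("side",b)):
    hsv=cv2.cvtColor(c["image"],cv2.COLOR_RGB2HSV)
    for n,lo,hi,k in(("blue",(105,120,60),(130,255,255),-.075),("red",(0,150,80),(6,255,255),.025),("green",(50,100,40),(80,255,255),.075)):
        q=proj(c,(*(c0+k*d),.112))[0];m=cv2.inRange(hsv,lo,hi);mm=np.zeros_like(m);cv2.circle(mm,tuple(int(v) for v in q),14,255,-1)
        M=cv2.moments(m&mm);u=(M["m10"]/M["m00"],M["m01"]/M["m00"]);print(nm,n,((on(c,u,.112)-(c0+k*d))*1000).round(1),"mm")
E
```

```text
scene blue [-0.3  3.7] mm
scene red [2.1 3.1] mm
scene green [1.4 3.5] mm
side blue [-4.  -4.2] mm
side red [-0.7 -0.2] mm
side green [-0.   0.6] mm
```

View pics/f1.png

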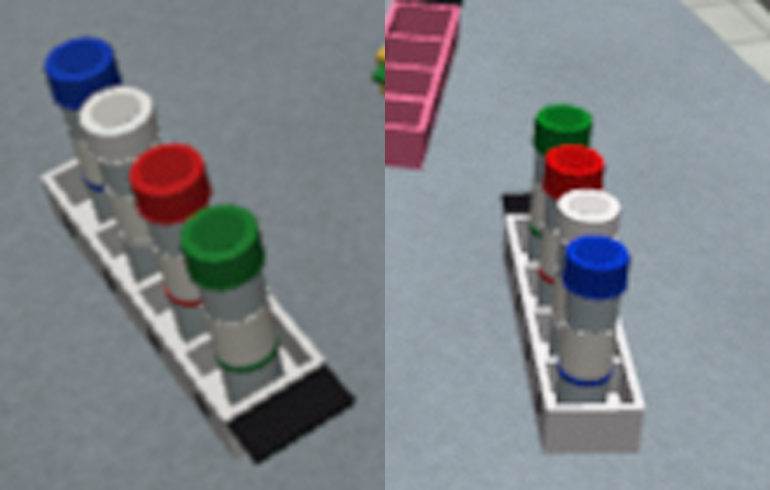

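All four tubes stand upright in the white rack. From the tab the order is green, red, white, blue. The gripper is open and clear of everything, so I'm handing the job in.

```bash
python3 -c "
from station import ctrl
print(ctrl.close_job())"
```

```text
the job is handed in; nothing more can be done
None
```

All four tubes are in the white rack in reverse order: from the tab, green, red, white, blue (in the yellow rack it was blue, white, red, green). I handed the job in with the clock at about 38.5 s, with the gripper open and clear of everything.

- **Final pictures:** the scene and side views show all four upright, one per cell. The coloured look-alike racks were not touched.
- **Position check:** the red, green and blue caps measured within about 6 mm of their cell centres. The two views disagreed by up to 8 mm along the row for blue. The white cap was checked only by eye, and so was each tube resting on its cell floor.
- **Grip width:** the jaws read about 33 mm on every tube, although the body is 30 mm. No tube slipped.
- **Forces:** the wrist force I saw after each move stayed under 2.5 N, but I did not record peaks during the moves.

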